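Swing out the stove's pot support and hold its dial on ignition

ROBOT

A 6-joint arm with a two-finger parallel gripper is mounted at the origin on the work surface. World frame = base frame: x ahead of the robot, y to its left, z up, the work surface at z = 0. Lengths are in mm, angles in rad, forces in N, time in s.
With the tool pointing down it reaches from about 350 to 975 mm from the base axis. Payload 7.1 kg.
Tool frame: the origin (TCP) lies at the very end of the fingers, on their centre line; the grasp point (between the pads) lies 19 mm behind it; y points along the fingers, z is the direction in which the jaws open and shut, and the axes are right-handed (so a half turn about y gives the same grasp; the last joint's range is limited). The gripper opens to 88 mm and grips with 3 to 60 N. Pads are 20 mm wide; open, the fingers measure 115 mm over their backs; the gripper's body (75 mm by 178 mm) begins 61 mm behind the grasp point.
Start: joints at [1.291, 0.423, 1.63, -0, 1.089, -0.019], TCP at [161.127, 603.857, 222.675] pointing down, gripper open.
Joint ranges: [-3, 3], [-0.9, 2.11], [0.09, 2.58], [-1.31, 4.45], [0.11, 2.69], [-2.54, 2.54]. Speed limits (rad/s): [2.39, 2.39, 3.01, 3.14, 3.14, 3.14].

INTERFACE

Orientations are given as a rotation vector (axis times angle).
In Python, from workcell import ctrl gives the robot as it stands.
- The arm moves only by the shell command python3 -m jog 'ROWS'. ROWS is JSON, a list of rows, each a list of 3 entries, a list of its own where there are three numbers: the opening, from 0 (shut) to 1 (fully open), then the shift along the tool's x, y, z in cm, then the turn, a rotation vector about the tool's x, y, z in rad. In form: [[claw, [dx, dy, dz], [wx, wy, wz]], ...]. A call has 1 to 8 rows; each row is the pose to reach, as a shift and turn from the pose commanded when the call began, along the tool's axes at that moment; what a row does not reach only later rows make up. A row lasts 1/10 s, in which the tool goes at most 50 mm and 8.59 degrees, less where a joint would pass 70% of its speed; a pose out of reach is approached as far as the arm can. A call with a gripper value outside its range is refused whole. The fingers move at their own pace and stop on an object; the grip force is fixed at half the most. Time passes only in rows, so rows that repeat a pose let the fingers close. It gives the time, the measured TCP pose, the force and the opening at its end, in the units of the state.
- ctrl.get_obs(): the state, without advancing time (a new reading comes with each control period).
- ctrl.get_image(name): name is "scene" or "side" or "wrist"; returns a dict with "color" (400x640x3 uint8, red, green, blue), "z_map" (400x640 float32, mm along the optical axis (not along the pixel's ray), 0 where there is no reading), "fx", "fy", "cx", "cy" (pixels), "pose" (4x4, takes a point from camera to world coordinates). Camera axes: x right, y down, z forward; pixel columns grow to the right and rows downward; lengths in mm; the calibration is good to about 2 mm. A picture is of the moment at which its call begins.
- ctrl.close_job(): hands the job in, once; it reports no verdict.
The state is a dict: "t": time; "qpos": joint angles; "qvel": joint speeds; "joint_torque": joint torques, N m; "ee_pos": TCP position; "orientation": TCP orientation; "ft_force": force on the tool from outside, world axes, zero at the start; "moment": the same for the moment, N m; "width": finger opening in mm.
Only numpy, scipy, OpenCV 4.12 (cv2) and the standard library are available. Lean on these libraries where they do the work, as an engineer would, in place of code of your own. Each camera call takes 0.05 s, during which the arm holds its last target.

TASK

Get the little gas stove ready to light for the tall pot: first swing its folded pot-support arm out until it clicks home like the other two. Then take the dial and turn it counter-clockwise past low and high to the ignition stop (red dot), and keep holding it there against its spring: finish with the dial still held on ignition and the support still out. Do not turn the gas on before the support is out, and leave the plate, jar, ladle and pot where they stand.

Things in the scene. Friction and masses are not known exactly. Their poses are not given: they have to be found in the camera images.
- stove: Green steel one-burner gas stove; it does not shift. 290 mm deep (x) by 360 wide (y), flat deck 85 mm above the step. Origin: centre of its underside; +x to its rear, +y to its left. Burner head 68 mm across, 25 mm high on the deck, at (0, 60) mm. Right rear: a cartridge cover 9 mm proud of the deck, its front edge 40 mm behind the dial axis.
- support_hinge (a point): Folding pot-support arm: point on its upright hinge axis at mid-height of the bar (30 mm above the deck), at (-48, 60) mm in the stove frame; x axis along the bar to the tip. Two like arms are already out and fixed, pointing 60 and -60 degrees from the stove's +x, on posts 48 mm from the burner axis, tips 128 mm from it.
- support_tip (a point): Outer end of the folding arm, 80 mm from its hinge, at mid-height of the bar. Bar of dark steel, straight, 8 mm thick sideways, from 22 to 38 mm above the deck, with a 6 mm nib on its outer end. At the start it lies folded or partly so, along the stove's +y past the burner; free deck beside its outer half, at least 30 mm to the burner head.
- support (a joint): Angle of the folding arm, rad: 0 folded (along the stove's +y), 1.571 fully out (along the stove's -x, to the front), growing counter-clockwise from above; starts at 0 to 0.25. It swings level against up to 0.1 N m of latch and friction; left short of 0.9 it springs back towards folded, short of 1.4 it stays where it is, and only from about 1.45 does it click home against its stop at 1.571.
- dial_grip (a point): Grip point of the black dial: on its upright axis, 30 mm above the deck, at (-98, -122) mm in the stove frame. Bar grip 48 mm long (this point's x), 14 mm wide (its y), from 9 to 39 mm above the deck, on a skirt 48 mm across with its top 9 mm above the deck. White pointer at the bar's +x end. Dots on the deck: white off, small orange low, big orange high, red ignition.
- dial (a joint): Angle of the dial, rad: 0 off (pointer to the stove's rear; starts there), growing counter-clockwise from above. Clicks at about 0.41 (low) and 0.79 (high), where it stays, taking up to 0.2 N m; past high a return spring rises to 0.25 N m at ignition, 1.26, and 0.4 at the end stop, 1.30. Let go at ignition, it springs back to high.
- plate: Red plastic plate, 200 mm across, 22 mm high, on the step left of the stove; origin at the centre of its underside. Leave alone.
- jar: Glass jar with a white press-button lid, 90 mm across, 144 mm high, left of the stove; origin at the centre of its underside. Leave alone.
- ladle: Steel ladle, 290 mm long, 34 mm high, lying right of the stove with its bowl (82 mm across) at its own +x end; origin mid-length, on the step. Leave alone.
- pot: Tall aluminium pot with its lid on, 216 mm across (264 mm over its handles), 233 mm high, right of the stove; origin at the centre of its underside. Leave alone.

How it is judged:
By the outcome, as a careful person would: the job done as asked, in the order asked, and still so for the second after the job is handed in, while the arm keeps its last pose, push and grip.
It also fails if it takes over 51 s, if anything falls off the work surface, if the arm or the gripper's body presses on something with over 40 N, if the wrist force passes 120 N, or if a joint passes its speed limit or range.

## Working session

There is one attempt and no reset: what is moved stays moved. The work goes in short steps, Python scripts to look and compute and a shell command to move; the robot and the scene stay as the last step left them, time stands still between calls to the robot, and variables do not carry over. Pictures are saved under pics/ and viewed, and the job is handed in when it is done.

```bash
mkdir -p pics; ls
python3 - <<'E'
from workcell import ctrl
import cv2,pickle
o=ctrl.get_obs();print(o)
for n in ["scene","side","wrist"]:
    im=ctrl.get_image(n);pickle.dump(im,open(f"pics/{n}0.pkl","wb"))
    cv2.imwrite(f"pics/{n}0.png",im["color"][:,:,::-1]);print(n,im["fx"],im["pose"].round(3).tolist())
E
```

```text
pics
{'t': 0.0, 'qpos': array([ 1.29098431e+00,  4.23851140e-01,  1.63068252e+00,  9.10322025e-06,
        1.08858761e+00, -1.89981364e-02]), 'qvel': array([-7.34318670e-07,  1.52155634e-03,  1.08123320e-03,  4.71865783e-05,
       -2.09505287e-04, -1.06604799e-04]), 'joint_torque': array([ 5.74023998e-04, -5.44623613e+01, -2.73671061e+01,  6.43026643e-02,
        2.28388788e-02, -1.14171814e-04]), 'ee_pos': array([160.985966  , 603.33958146, 221.89820085]), 'orientation': array([-1.56259422,  0.20496898, -0.20459811]), 'ft_force': array([1.24750161, 0.81710575, 0.31623186]), 'moment': array([-0.06655956,  0.02098983,  0.00342128]), 'width': 88.0217677271502}
scene 419.4525604291482 [[0.489, 0.504, -0.712, 1294.363], [0.872, -0.286, 0.397, -366.806], [-0.004, -0.815, -0.579, 693.099], [0.0, 0.0, 0.0, 1.0]]
side 414.63445195939175 [[0.849, -0.361, 0.386, 131.486], [-0.528, -0.556, 0.642, -728.862], [-0.017, -0.749, -0.663, 851.043], [0.0, 0.0, 0.0, 1.0]]
wrist 290.54703959242653 [[0.259, 0.932, 0.253, 90.903], [0.966, -0.249, -0.07, 622.203], [-0.002, 0.263, -0.965, 383.986], [0.0, 0.0, 0.0, 1.0]]
```

View pics/scene0.png

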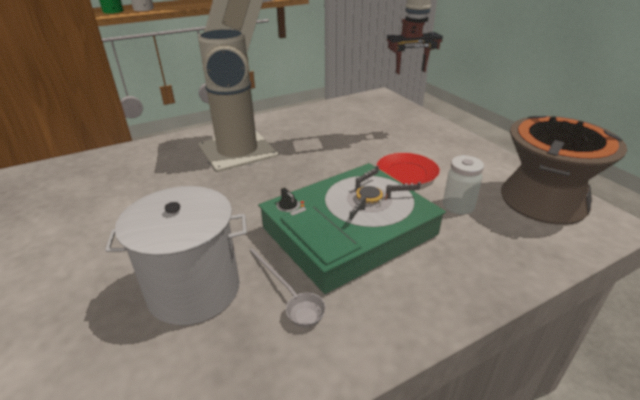

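View pics/side0.png

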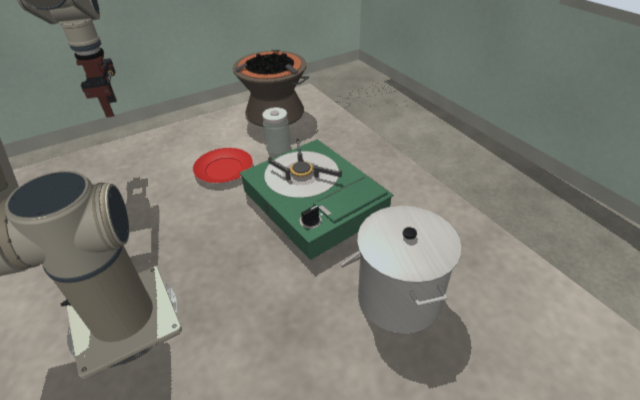

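View pics/wrist0.png

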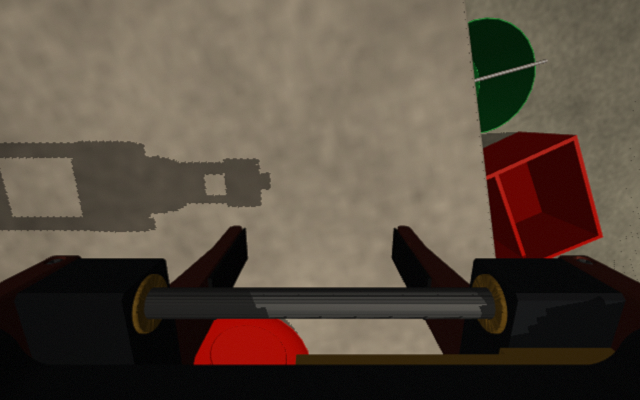

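The scene view shows the stove near (350,220), the dial at (287,198), the burner at (369,195) and the pot at (180,250). In the side view the dial is at (311,215) and the burner at (301,172). Next I'll enlarge these areas and deproject the pixels.

```bash
cat > h.py <<'E'
import numpy as np,cv2,pickle
def pts(im):
    z=im["z_map"].astype(float);v,u=np.mgrid[:z.shape[0],:z.shape[1]]
    P=np.stack([(u-im["cx"])/im["fx"]*z,(v-im["cy"])/im["fy"]*z,z],-1)
    return P@im["pose"][:3,:3].T+im["pose"][:3,3]
def proj(im,p):
    q=(np.atleast_2d(p)-im["pose"][:3,3])@im["pose"][:3,:3]
    return np.c_[q[:,0]/q[:,2]*im["fx"]+im["cx"],q[:,1]/q[:,2]*im["fy"]+im["cy"]]
def crop(im,x0,y0,x1,y1,s,f,marks=()):
    c=cv2.resize(im["color"][y0:y1,x0:x1,::-1],None,fx=s,fy=s,interpolation=cv2.INTER_CUBIC)
    for (u,v) in marks: cv2.circle(c,(int((u-x0+.5)*s),int((v-y0+.5)*s)),3,(255,0,255),1)
    cv2.imwrite(f,c)
E
python3 - <<'E'
from h import *
for n in ["scene","side"]:
    im=pickle.load(open(f"pics/{n}0.pkl","rb"));P=pts(im);c=im["color"].astype(int)
    g=(c[...,1]>c[...,0]+25)&(c[...,1]>c[...,2]+10)&(im["z_map"]>0)&(P[...,0]>350)&(P[...,0]<900)&(abs(P[...,1])<450)
    zz=P[g][:,2];h,e=np.histogram(zz,bins=np.arange(0,200,5));print(n,g.sum(),h.tolist())
    zd=np.median(zz[zz>70]);print(zd)
    # deck region: all pts near the deck height, any colour, in the neighbourhood
    m=(abs(P[...,2]-zd)<6)&(P[...,0]>350)&(P[...,0]<900)&(abs(P[...,1])<450)
    m=m.astype(np.uint8); k,l,st,_=cv2.connectedComponentsWithStats(m);i=1+np.argmax(st[1:,4])
    Q=P[l==i];print(Q.min(0),Q.max(0));r=cv2.minAreaRect(Q[:,:2].astype(np.float32));print(r)
    print(cv2.boxPoints(r))
im=pickle.load(open("pics/scene0.pkl","rb"));crop(im,250,150,450,290,4,"pics/c1.png")
im=pickle.load(open("pics/side0.pkl","rb"));crop(im,235,130,400,260,4.5,"pics/c2.png")
E
```

```text
scene 6110 [0, 0, 0, 0, 0, 0, 0, 0, 0, 0, 0, 0, 0, 0, 1, 6, 2841, 1114, 2023, 124, 0, 1, 0, 0, 0, 0, 0, 0, 0, 0, 0, 0, 0, 0, 0, 0, 0, 0, 0]
85.21831999584111
[420.9259922  -96.93304868  79.23304583] [749.84081659 294.50688652  91.19257033]
((585.3896484375, 98.57727813720703), (299.3126525878906, 367.89935302734375), 5.538971900939941)
[[418.6768  267.2228 ]
 [454.1874  -98.95874]
 [752.10254 -70.06825]
 [716.5919  296.11328]]
side 4704 [0, 0, 0, 0, 0, 0, 0, 0, 0, 0, 0, 0, 0, 0, 0, 28, 2399, 853, 1329, 94, 0, 0, 0, 0, 1, 0, 0, 0, 0, 0, 0, 0, 0, 0, 0, 0, 0, 0, 0]
84.87287357912004
[ 417.8960284  -100.22502552   78.87429254] [744.43870884 290.04229931  90.85636452]
((582.5018920898438, 96.27304077148438), (298.4952697753906, 369.1724548339844), 5.617664337158203)
[[ 415.90198   265.36295 ]
 [ 452.04016  -102.036476]
 [ 749.1018    -72.816864]
 [ 712.9636    294.58255 ]]
```

View pics/c1.png

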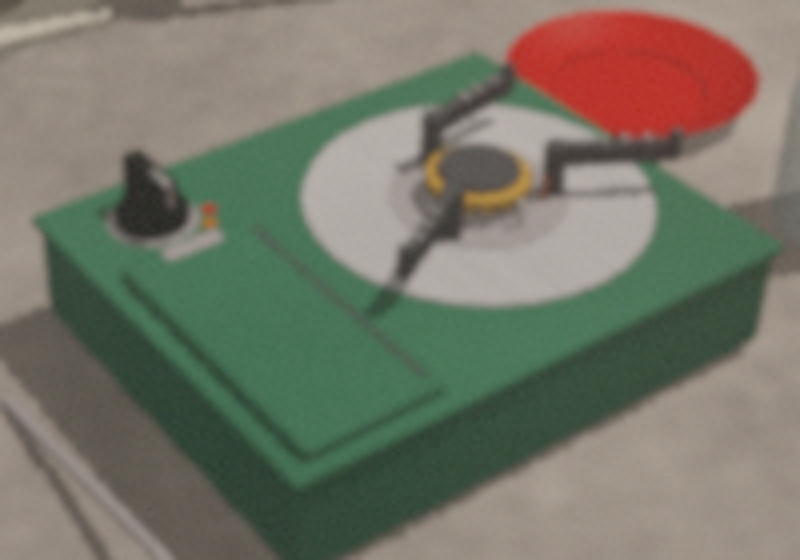

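View pics/c2.png

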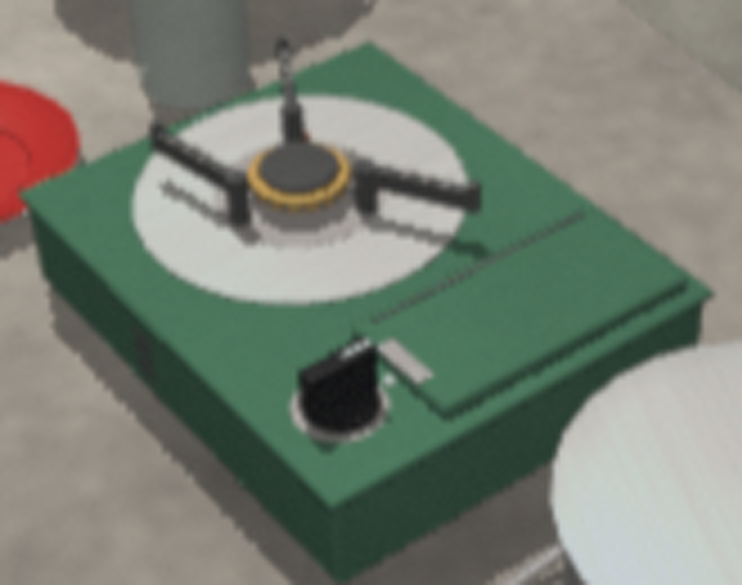

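```bash
cat >> h.py <<'E'
YAW=np.deg2rad(5.58);C=np.array([584.,97.3])
def st(x,y,z):
    c,s=np.cos(YAW),np.sin(YAW);return np.array([C[0]+c*x-s*y,C[1]+s*x+c*y,z])
E
python3 - <<'E'
from h import *
L=[(x,y,85) for x in(-145,145) for y in(-180,180)]+[(-98,-122,124),(-98,-122,94),(0,60,110)]
for a in(60,-60):
  for r in (48,128): L.append((r*np.cos(np.deg2rad(a)),60+r*np.sin(np.deg2rad(a)),123))
L+= [(-48,60,123),(-48,140,123)]
W=np.array([st(*l) for l in L])
print(W.round(0))
im=pickle.load(open("pics/scene0.pkl","rb"));crop(im,250,150,450,290,4,"pics/d1.png",proj(im,W))
im=pickle.load(open("pics/side0.pkl","rb"));crop(im,235,130,400,260,4.5,"pics/d2.png",proj(im,W))
E
```

```text
[[457. -96.  85.]
 [422. 262.  85.]
 [746. -68.  85.]
 [711. 291.  85.]
 [498. -34. 124.]
 [498. -34.  94.]
 [578. 157. 110.]
 [598. 201. 123.]
 [631. 274. 123.]
 [606. 118. 123.]
 [653.  53. 123.]
 [530. 152. 123.]
 [523. 232. 123.]]
```

View pics/d1.png

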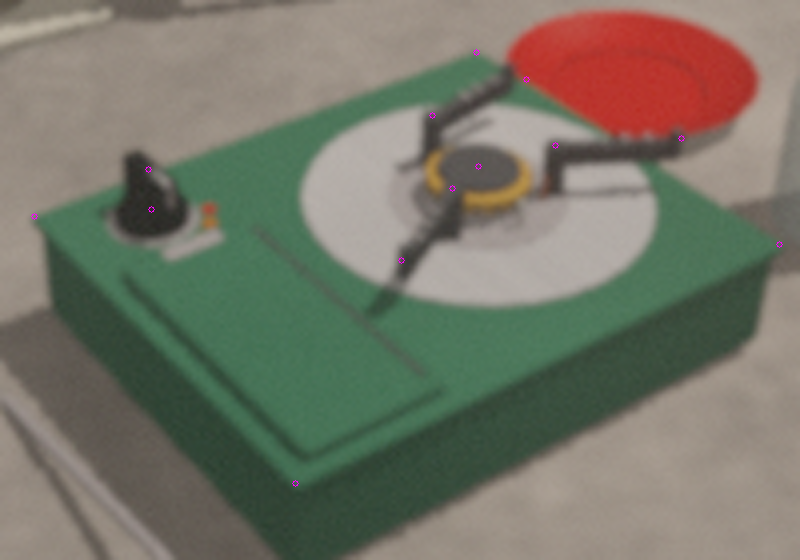

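View pics/d2.png

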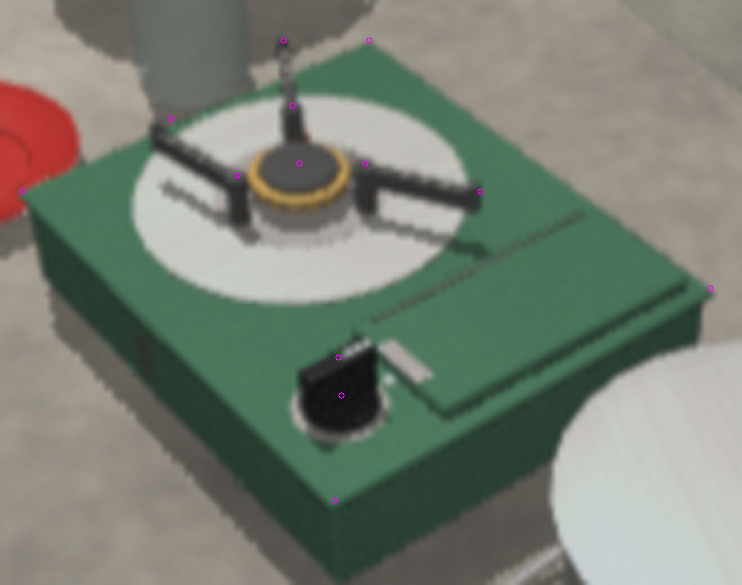

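The model overlay matches both views: deck corners, burner, posts, fixed tips and dial. Next I'll find the folded arm's angle, the tool axes and the pot position.

Run:
```python
from h import *
from workcell import ctrl
from scipy.spatial.transform import Rotation as R
o=ctrl.get_obs();M=R.from_rotvec(o["orientation"]).as_matrix();print(M.round(3),o["ee_pos"],o["t"])
for n in ["scene","side"]:
    im=pickle.load(open(f"pics/{n}0.pkl","rb"));P=pts(im)
    c,s=np.cos(YAW),np.sin(YAW);q=P[...,:2]-C;x=q@[c,s];y=q@[-s,c]
    m=(P[...,2]>108)&(P[...,2]<128)&(np.hypot(x+48,y-60)<95)&(np.hypot(x,y-60)>44)&(x<-20)&(y>55)
    X=np.c_[x[m],y[m]];a=np.arctan2(-(X[:,0]+48),X[:,1]-60);r=np.hypot(X[:,0]+48,X[:,1]-60)
    print(n,m.sum(),np.median(a[r>40]),r.max())
    m=(P[...,2]>150)&(P[...,2]<240)&(P[...,0]<900)&(P[...,0]>300)&(P[...,1]<0)&(P[...,1]>-600)
    print("pot",P[m].min(0),P[m].max(0),np.median(P[m],0))
    W=[st(-48-80*np.sin(t),60+80*np.cos(t),123) for t in (0,.1,.2,.25)];print(proj(im,W).round(1).tolist())
```

```text
[[ 0.966 -0.     0.258]
 [-0.258 -0.001  0.966]
 [-0.    -1.    -0.001]] [161.01194734 603.49059931 222.09057058] 0.15
scene 132 0.10087454249397082 80.58229205755654
pot [ 476.54651178 -439.20097701  150.02759984] [ 692.9540396  -172.54054955  234.67940424] [ 627.41358907 -314.07111985  211.00644218]
[[381.1, 169.3], [379.0, 168.1], [376.8, 167.0], [375.6, 166.5]]
side 120 0.2432969954408825 80.34175544664882
pot [ 473.77713159 -442.44216071  150.05738646] [ 690.24110507 -199.16176025  235.73320385] [ 560.91600091 -332.54780699  211.57911495]
[[272.6, 155.9], [270.4, 156.9], [268.3, 158.1], [267.4, 158.7]]
```

```bash
cat >> h.py <<'E'
from scipy.spatial.transform import Rotation as R
def goal(xs,ys,z,jaw_stove_deg,o=None):
    """stove-frame x,y, world z, jaw (tool z) yaw in stove frame -> shift cm, turn rad in tool axes"""
    from workcell import ctrl
    o=o or ctrl.get_obs();M=R.from_rotvec(o["orientation"]).as_matrix();t=st(xs,ys,z)
    a=np.deg2rad(jaw_stove_deg)+YAW;zz=np.array([np.cos(a),np.sin(a),0]);yy=np.array([0,0,-1.])
    T=np.c_[np.cross(yy,zz),yy,zz]
    return (M.T@(t-o["ee_pos"])/10).round(2).tolist(),R.from_matrix(M.T@T).as_rotvec().round(3).tolist()
def state():
    from workcell import ctrl
    o=ctrl.get_obs();M=R.from_rotvec(o["orientation"]).as_matrix()
    d=o["ee_pos"][:2]-C;c,s=np.cos(YAW),np.sin(YAW)
    print("t",round(o["t"],2),"stove xy",(d@[c,s]).round(1),(d@[-s,c]).round(1),"z",o["ee_pos"][2].round(1),"jaw",np.rad2deg(np.arctan2(M[1,2],M[0,2])-YAW).round(1),"down",M[2,1].round(4),"F",o["ft_force"].round(1),"Mo",o["moment"].round(2),"w",o["width"].round(1),"q",o["qpos"].round(2))
E
python3 -c "
from h import *
a=.18
print(goal(-48-55*np.sin(a),60+55*np.cos(a),200,np.rad2deg(a)))
state()"
```

```text
([44.5, 2.24, -29.34], [0.001, 1.033, 0.001])Traceback (most recent call last):
  File "<string>", line 5, in <module>
    state()
    ~~~~~^^
  File "h.py", line 28, in state
    print("t",round(o["t"],2),"stove xy",(d@[c,s]).round(1),(d@[-s,c]).round(1),"z",o["ee_pos"][2].round(1),"jaw",np.rad2deg(np.arctan2(M[1,2],M[0,2])-YAW).round(1),"down",M[2,1].round(4),"F",o["ft_force"].round(1),"Mo",o["moment"].round(2),"w",o["width"].round(1),"q",o["qpos"].round(2))
                                                                                                                                                                                                                                                     ^^^^^^^^^^^^^^^^
AttributeError: 'float' object has no attribute 'round'
```

```bash
sed -i 's/o\["width"\].round(1)/round(float(o["width"]),1)/' h.py
python3 -m jog '[[0.5,[44.5,2.2,-29.3],[0,1.033,0]],[0.5,[44.5,2.2,-29.3],[0,1.033,0]],[0.5,[44.5,2.2,-29.3],[0,1.033,0]],[0.5,[44.5,2.2,-29.3],[0,1.033,0]],[0.5,[44.5,2.2,-29.3],[0,1.033,0]],[0.5,[44.5,2.2,-29.3],[0,1.033,0]],[0.5,[44.5,2.2,-29.3],[0,1.033,0]],[0.5,[44.5,2.2,-29.3],[0,1.033,0]]]'
python3 -c "
from h import *
a=.18
print(goal(-48-55*np.sin(a),60+55*np.cos(a),200,np.rad2deg(a)))
state()"
```

```text
t: 0.95
ee_pos: [428.0, 303.7, 206.1]
orientation: [-1.326, 1.006, -1.006]
ft_force: [-0.0, 0.6, 0.6]
width: 44.0
([11.84, 0.61, 5.76], [-0.0, -0.004, -0.0])
t 0.95 stove xy -135.2 220.6 z 206.1 jaw 10.1 down -1.0 F [-0.   0.6  0.6] Mo [-0.05  0.04 -0.06] w 44.0 q [0.59 0.3  1.86 0.   0.98 0.32]
```

```bash
python3 -m jog '[[0.5,[11.8,0.6,5.8],[0,0,0]],[0.5,[11.8,0.6,5.8],[0,0,0]],[0.5,[11.8,0.6,5.8],[0,0,0]],[0.5,[11.8,0.6,5.8],[0,0,0]],[0.5,[11.8,0.6,5.8],[0,0,0]]]'
python3 - <<'E'
from h import *
from workcell import ctrl
a=.18
for n in["wrist","scene"]:
    im=ctrl.get_image(n);pickle.dump(im,open(f"pics/{n}1.pkl","wb"))
    W=[st(-48-r*np.sin(a),60+r*np.cos(a),123) for a in (.1,.18,.25) for r in (0,55,80)]
    if n=="wrist":crop(im,0,0,640,400,1,"pics/w1.png",proj(im,W))
    else:crop(im,300,60,450,220,4,"pics/s1.png",proj(im,W))
print(goal(-48-55*np.sin(a),60+55*np.cos(a),130,np.rad2deg(a)))
state()
E
```

```text
t: 1.45
ee_pos: [514.9, 207.3, 199.8]
orientation: [-1.327, 1.005, -1.004]
ft_force: [-0.3, 1.4, 0.4]
width: 44.0
([0.33, 7.0, 0.03], [0.001, 0.0, -0.0])
t 1.55 stove xy -58.7 117.4 z 200.0 jaw 10.3 down -1.0 F [-0.3  0.7 -0.1] Mo [-0.07  0.01 -0.  ] w 44.3 q [0.36 0.35 1.8  0.   0.99 0.09]
```

View pics/w1.png

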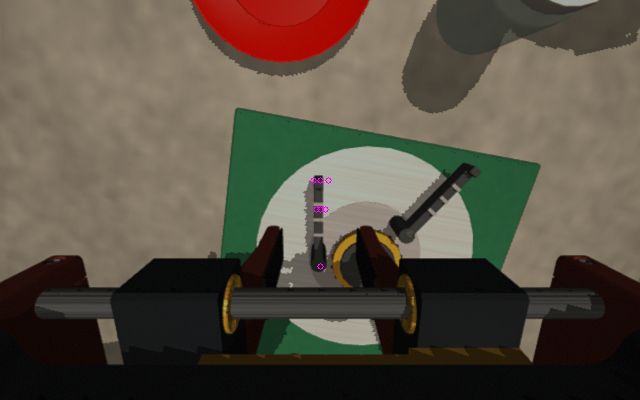

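View pics/s1.png

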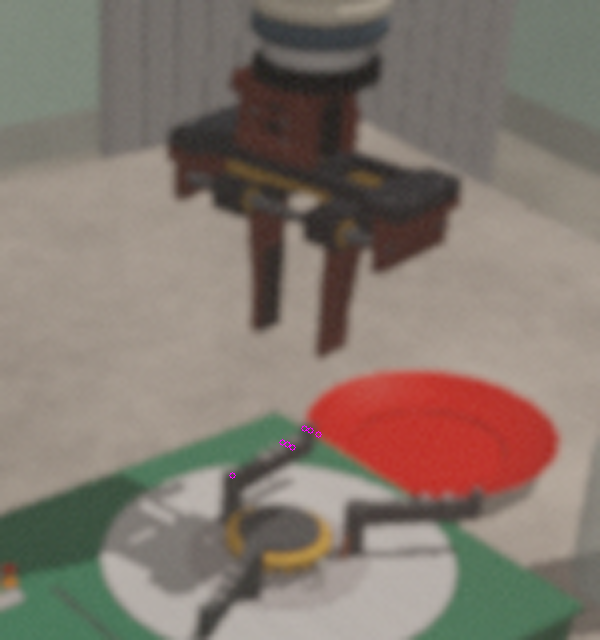

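The wrist view shows the folded arm running up column ~318 from its hinge (320,265) to its tip (318,180). It sits on the 0.18 rad markers and midway between the fingers, so I'll descend.

```bash
python3 -m jog '[[0.5,[0.3,4,0],[0,0,0]],[0.5,[0.3,7,0],[0,0,0]],[0.5,[0.3,9,0],[0,0,0]],[0.5,[0.3,10.3,0],[0,0,0]],[0.3,[0.3,10.3,0],[0,0,0]],[0.3,[0.3,10.3,0],[0,0,0]],[0.3,[0.3,10.3,0],[0,0,0]]]'
python3 - <<'E'
from h import *
state()
from workcell import ctrl
o=ctrl.get_obs()
for a in np.arange(.35,1.71,.1):
    g=goal(-48-55*np.sin(a),60+55*np.cos(a),96.5,np.rad2deg(a),o);print(round(a,2),g)
E
```

```text
t: 2.25
ee_pos: [516.6, 205.5, 98.4]
orientation: [-1.326, 1.001, -1.003]
ft_force: [0.5, 0.1, 0.1]
width: 27.1
t 2.25 stove xy -56.6 114.3 z 98.4 jaw 10.3 down -1.0 F [0.5 0.1 0.1] Mo [-0.04  0.02  0.04] w 27.1 q [0.36 0.5  1.86 0.   0.78 0.08]
0.35 ([0.07, 0.19, -1.06], [-0.002, -0.17, 0.0])
0.45 ([0.19, 0.19, -1.6], [-0.002, -0.27, 0.0])
0.55 ([0.37, 0.19, -2.12], [-0.002, -0.37, 0.0])
0.65 ([0.59, 0.19, -2.62], [-0.002, -0.47, 0.0])
0.75 ([0.86, 0.18, -3.1], [-0.002, -0.57, 0.0])
0.85 ([1.18, 0.18, -3.54], [-0.002, -0.67, 0.001])
0.95 ([1.54, 0.18, -3.96], [-0.002, -0.77, 0.001])
1.05 ([1.95, 0.18, -4.33], [-0.002, -0.87, 0.001])
1.15 ([2.38, 0.18, -4.67], [-0.002, -0.97, 0.001])
1.25 ([2.85, 0.18, -4.95], [-0.002, -1.07, 0.001])
1.35 ([3.35, 0.18, -5.19], [-0.002, -1.17, 0.001])
1.45 ([3.86, 0.18, -5.38], [-0.002, -1.27, 0.001])
1.55 ([4.4, 0.18, -5.52], [-0.002, -1.37, 0.001])
1.65 ([4.94, 0.18, -5.6], [-0.002, -1.47, 0.001])
```

```bash
python3 -m jog '[[0.3,[0.07,0.1,-1.06],[0,-0.17,0]],[0.3,[0.19,0.1,-1.6],[0,-0.27,0]],[0.3,[0.37,0.1,-2.12],[0,-0.37,0]],[0.3,[0.59,0.1,-2.62],[0,-0.47,0]],[0.3,[0.86,0.1,-3.1],[0,-0.57,0]],[0.3,[1.18,0.1,-3.54],[0,-0.67,0]],[0.3,[1.54,0.1,-3.96],[0,-0.77,0]],[0.3,[1.95,0.1,-4.33],[0,-0.87,0]]]'
python3 - <<'E'
from h import *
state()
from workcell import ctrl
o=ctrl.get_obs()
for a in np.arange(1.15,1.76,.1):
    g=goal(-48-55*np.sin(a),60+55*np.cos(a),97.5,np.rad2deg(a),o);print(round(a,2),g)
im=ctrl.get_image("scene");crop(im,300,120,450,240,4,"pics/s2.png")
E
```

```text
t: 3.05
ee_pos: [480.4, 174.8, 97.5]
orientation: [-1.544, 0.327, -0.331]
ft_force: [-0.1, 1.8, -0.4]
width: 26.3
t 3.05 stove xy -95.6 87.2 z 97.5 jaw 60.4 down -1.0 F [-0.1  1.8 -0.4] Mo [ 0.32 -0.04  0.04] w 26.3 q [ 0.33  0.45  1.96  0.    0.73 -0.83]
1.15 ([0.01, -0.0, -0.54], [-0.002, -0.096, 0.002])
1.25 ([0.09, -0.0, -1.09], [-0.002, -0.196, 0.002])
1.35 ([0.22, -0.0, -1.62], [-0.002, -0.296, 0.002])
1.45 ([0.41, -0.0, -2.14], [-0.002, -0.396, 0.002])
1.55 ([0.64, -0.01, -2.63], [-0.002, -0.496, 0.002])
1.65 ([0.93, -0.01, -3.1], [-0.002, -0.596, 0.002])
1.75 ([1.26, -0.01, -3.54], [-0.002, -0.696, 0.003])
```

View pics/s2.png

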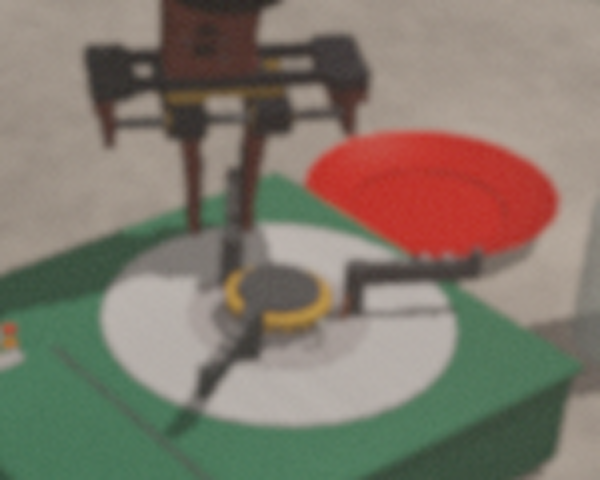

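The scene view shows the arm swinging with the fingers, its tip now near (234,170) in the crop and still lagging by the finger slack. I'll continue.

```bash
python3 -m jog '[[0.3,[0.01,0,-0.54],[0,-0.096,0]],[0.3,[0.09,0,-1.09],[0,-0.196,0]],[0.3,[0.22,0,-1.62],[0,-0.296,0]],[0.3,[0.41,0,-2.14],[0,-0.396,0]],[0.3,[0.64,0,-2.63],[0,-0.496,0]],[0.3,[0.93,0,-3.1],[0,-0.596,0]],[0.3,[1.0,0,-3.25],[0,-0.63,0]]]'
python3 - <<'E'
from h import *
state()
from workcell import ctrl
W=[st(-48-r*np.sin(a),60+r*np.cos(a),123) for a in (1.4,1.571) for r in (0,80)]
im=ctrl.get_image("scene");crop(im,300,120,450,240,4,"pics/s3.png",proj(im,W))
im=ctrl.get_image("side");crop(im,235,110,400,240,4,"pics/s4.png",proj(im,W))
E
```

```text
t: 3.8
ee_pos: [476.1, 140.4, 97.2]
orientation: [-1.564, -0.164, 0.161]
ft_force: [0.6, -0.4, 0.5]
width: 26.3
t 3.8 stove xy -103.2 53.4 z 97.2 jaw 96.3 down -1.0 F [ 0.6 -0.4  0.5] Mo [-0.02  0.02  0.04] w 26.3 q [ 0.26  0.43  1.99 -0.    0.71 -1.51]
```

View pics/s3.png

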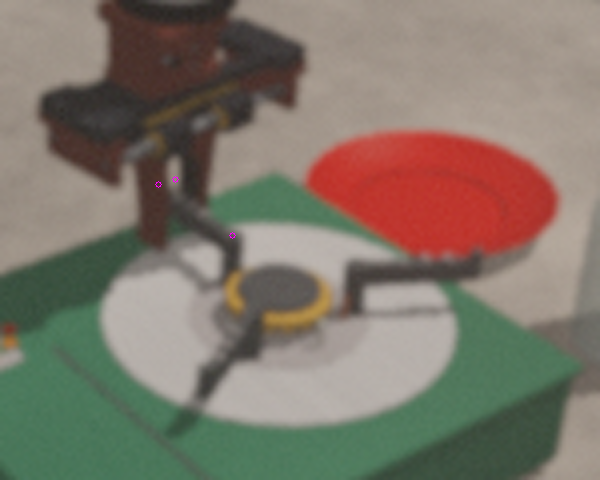

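View pics/s4.png

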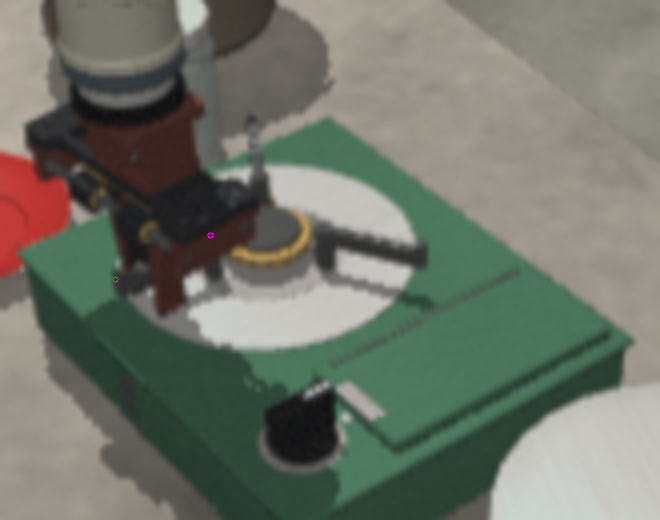

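The arm looks out or nearly so, with its tip at (120,283) in the side crop against the 1.571 mark at (115,279). I'll push a bit further to feel the stop.

```bash
python3 -m jog '[[0.3,[0,0,-0.2],[0,0,0]],[0.3,[0,0,-0.4],[0,0,0]],[0.3,[0,0,-0.5],[0,0,0]],[0.3,[0,0,-0.5],[0,0,0]]]'
python3 -c "
from h import *
state()"
```

```text
t: 4.3
ee_pos: [476.2, 139.1, 96.9]
orientation: [-1.56, -0.159, 0.158]
ft_force: [-5.9, 22.2, 2.7]
width: 26.7
t 4.3 stove xy -103.3 52.1 z 96.9 jaw 96.0 down -1.0 F [-5.9 22.2  2.7] Mo [ 3.77  0.93 -0.14] w 26.7 q [ 0.26  0.43  1.99  0.01  0.71 -1.52]
```

It meets a firm stop at 22 N. I'll back off, lift clear and look.

```bash
python3 -m jog '[[0.3,[0,0,0.5],[0,0,0]],[0.3,[0,0,1.0],[0,0,0]],[0.4,[0,-1.5,1.0],[0,0,0]],[0.5,[0,-5,1.0],[0,0,0]],[0.5,[0,-10,1.0],[0,0,0]],[0.5,[0,-10,1.0],[0,0,0]]]'
python3 - <<'E'
from h import *
state()
from workcell import ctrl
W=[st(-48-r*np.sin(a),60+r*np.cos(a),123) for a in (1.4,1.571) for r in (0,80)]
for n in ["side","wrist"]:
    im=ctrl.get_image(n)
    if n=="side":crop(im,235,110,400,240,4,"pics/s5.png",proj(im,W))
    else: crop(im,0,0,640,400,1,"pics/s6.png",proj(im,W))
print(goal(-98,-122,160,-90))
E
```

```text
t: 4.9
ee_pos: [478.0, 146.5, 201.9]
orientation: [-1.563, -0.169, 0.153]
ft_force: [0.1, 0.8, 0.7]
width: 44.0
t 4.9 stove xy -100.7 59.2 z 201.9 jaw 96.2 down -0.9999 F [0.1 0.8 0.7] Mo [ 0.08 -0.04  0.01] w 44.0 q [ 0.27  0.26  1.93 -0.    0.94 -1.5 ]
([-1.38, 3.72, -18.02], [0.005, -3.034, 0.0])
```

View pics/s5.png

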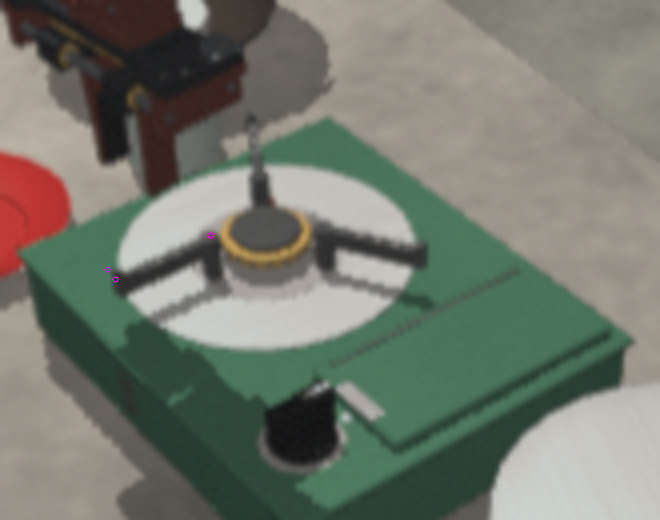

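View pics/s6.png

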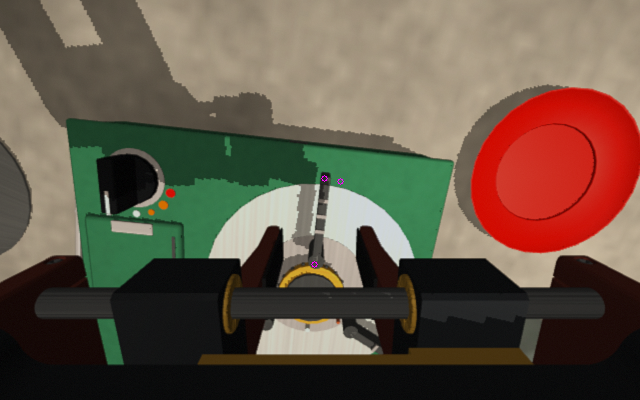

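The wrist view shows the support bar lying from (315,265) to (325,177), on the 1.571 marks, so it is home. Next is the dial. The half turn has to go the positive way so the wrist stays in range.

```bash
python3 -m jog '[[0.5,[-1,0,-3],[0,0.15,0]],[0.5,[-1,0,-6],[0,0.3,0]],[0.5,[-1,0,-9],[0,0.45,0]],[0.5,[-1.2,0,-12],[0,0.6,0]],[0.5,[-1.3,0,-15],[0,0.74,0]],[0.5,[-1.4,0,-18],[0,0.88,0]],[0.5,[-1.4,0,-18],[0,1.03,0]],[0.5,[-1.4,0,-18],[0,1.17,0]]]'
python3 -m jog '[[0.5,[0,0,0],[0,0.15,0]],[0.5,[0,0,0],[0,0.3,0]],[0.5,[0,0,0],[0,0.44,0]],[0.5,[0,0,0],[0,0.58,0]],[0.5,[0,0,0],[0,0.72,0]],[0.5,[0,0,0],[0,0.86,0]],[0.5,[0,0,0],[0,1.0,0]],[0.5,[0,0,0],[0,1.14,0]]]'
python3 -c "
from h import *
state();print(goal(-98,-122,160,-90))"
```

```text
t: 5.8
ee_pos: [496.2, -34.6, 194.2]
orientation: [-1.436, 0.761, -0.756]
ft_force: [-0.2, 0.3, 0.2]
width: 43.6
t: 6.6
ee_pos: [496.1, -33.6, 194.2]
orientation: [-0.907, 1.597, -1.593]
ft_force: [0.0, 0.1, -0.0]
width: 44.1
t 6.6 stove xy -100.2 -121.7 z 194.2 jaw -36.5 down -1.0 F [ 0.   0.1 -0. ] Mo [-0.06  0.1  -0.07] w 44.1 q [-0.09  0.28  1.93 -0.    0.94  0.45]
([-0.11, 3.42, 0.21], [0.002, 0.934, 0.003])
```

```bash
python3 -m jog '[[0.5,[-0.1,0.5,0.2],[0,0.15,0]],[0.5,[-0.1,1,0.2],[0,0.3,0]],[0.5,[-0.1,1.5,0.2],[0,0.44,0]],[0.5,[-0.1,2,0.2],[0,0.58,0]],[0.5,[-0.1,2.5,0.2],[0,0.72,0]],[0.5,[-0.1,3,0.2],[0,0.86,0]],[0.5,[-0.1,3.4,0.2],[0,0.934,0]],[0.5,[-0.1,3.4,0.2],[0,0.934,0]]]'
python3 - <<'E'
from h import *
state()
from workcell import ctrl
W=[st(-98+d,-122,124) for d in (-24,0,24)]
for n in ["side","wrist"]:
    im=ctrl.get_image(n)
    if n=="side":crop(im,235,110,400,240,4,"pics/s7.png",proj(im,W))
    else: crop(im,0,0,640,400,1,"pics/s8.png",proj(im,W))
print(goal(-98,-122,99,-90))
E
```

```text
t: 7.4
ee_pos: [497.9, -33.6, 160.0]
orientation: [-0.116, 2.171, -2.17]
ft_force: [-0.3, -0.9, 0.0]
width: 43.9
t 7.4 stove xy -98.4 -122.0 z 160.0 jaw -89.7 down -1.0 F [-0.3 -0.9  0. ] Mo [-0.02  0.14 -0.  ] w 43.9 q [-0.09  0.33  1.95 -0.    0.86  1.38]
([0.03, 6.2, -0.01], [0.0, 0.008, 0.002])
```

View pics/s7.png

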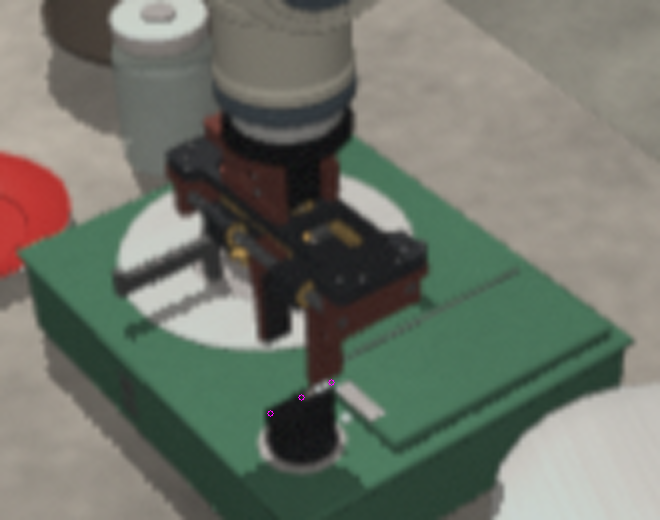

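View pics/s8.png

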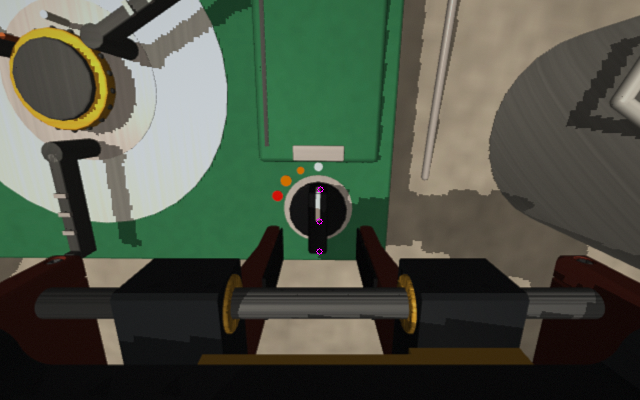

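The wrist view shows the dial bar along column ~318 (rows 187–252), centred between the fingers. The red dot is at (278,196) and the markers match. I'll descend and close.

```bash
python3 -m jog '[[0.5,[0,3,0],[0,0,0]],[0.5,[0,5,0],[0,0,0]],[0.5,[0,6.1,0],[0,0,0]],[0.5,[0,6.1,0],[0,0,0]],[0,[0,6.1,0],[0,0,0]],[0,[0,6.1,0],[0,0,0]],[0,[0,6.1,0],[0,0,0]],[0,[0,6.1,0],[0,0,0]]]'
python3 -c "
from h import *
state();print(goal(-98,-122,99,-90))"
```

```text
t: 8.3
ee_pos: [500.0, -33.3, 101.9]
orientation: [-0.111, 2.169, -2.167]
ft_force: [-0.8, 23.0, 7.6]
width: 15.6
t 8.3 stove xy -96.3 -121.8 z 101.9 jaw -89.7 down -1.0 F [-0.8 23.   7.6] Mo [ 4.04  0.37 -0.06] w 15.6 q [-0.09  0.43  1.98  0.    0.73  1.38]
([0.17, 0.29, 0.01], [0.001, 0.006, -0.001])
```

```bash
python3 -m jog '[[0,[0,0,0],[0,0,0]],[0,[0,0,0],[0,0,0]],[0,[0,0,0],[0,0,0]]]'
python3 -c "
from h import *
state();print(goal(-98,-122,99,-90))"
```

```text
t: 8.6
ee_pos: [499.9, -32.3, 101.9]
orientation: [-0.111, 2.17, -2.166]
ft_force: [-0.3, 9.5, 5.0]
width: 13.8
t 8.6 stove xy -96.3 -120.8 z 101.9 jaw -89.7 down -1.0 F [-0.3  9.5  5. ] Mo [ 1.65  0.26 -0.08] w 13.8 q [-0.09  0.43  1.98  0.    0.73  1.38]
([0.17, 0.29, 0.12], [0.002, 0.006, -0.001])
```

```bash
python3 -m jog '[[0,[0,0,-0.1],[0,0,0]],[0,[0,0,-0.11],[0,-0.1,0]],[0,[0,0,-0.12],[0,-0.2,0]],[0,[0,0,-0.13],[0,-0.3,0]],[0,[0.01,0,-0.14],[0,-0.4,0]],[0,[0.01,0,-0.16],[0,-0.5,0]],[0,[0.02,0,-0.17],[0,-0.6,0]],[0,[0.03,0,-0.18],[0,-0.7,0]]]'
python3 -c "
from h import *
state()"
```

```text
t: 9.4
ee_pos: [499.0, -30.4, 101.9]
orientation: [-0.744, 1.748, -1.744]
ft_force: [-2.4, 12.5, 7.2]
width: 13.9
t 9.4 stove xy -97.0 -118.8 z 101.9 jaw -49.4 down -1.0 F [-2.4 12.5  7.2] Mo [2.14 0.59 0.01] w 13.9 q [-0.09  0.43  1.98  0.    0.73  0.68]
```

```bash
python3 -m jog '[[0,[0,0,-0.05],[0,-0.09,0]],[0,[0,0,-0.09],[0,-0.19,0]],[0,[0,0,-0.13],[0,-0.29,0]],[0,[0,0,-0.17],[0,-0.38,0]],[0,[0,0,-0.21],[0,-0.47,0]],[0,[0,0,-0.24],[0,-0.54,0]],[0,[0,0,-0.24],[0,-0.54,0]]]'
python3 - <<'E'
from h import *
state()
from workcell import ctrl
for n in ["scene","wrist"]:
    im=ctrl.get_image(n)
    if n=="scene":crop(im,240,130,400,240,4.5,"pics/s9.png")
    else: crop(im,0,0,640,400,1,"pics/s10.png")
E
```

```text
t: 10.1
ee_pos: [497.5, -29.4, 101.9]
orientation: [-1.092, 1.374, -1.373]
ft_force: [-2.1, 6.3, 6.4]
width: 13.9
t 10.1 stove xy -98.4 -117.7 z 101.9 jaw -18.5 down -1.0 F [-2.1  6.3  6.4] Mo [ 1.09  0.34 -0.2 ] w 13.9 q [-0.08  0.43  1.99  0.    0.73  0.14]
```

View pics/s9.png

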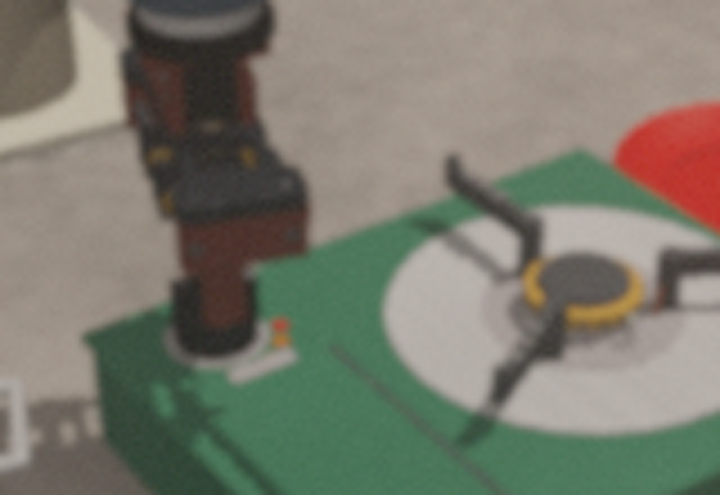

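View pics/s10.png

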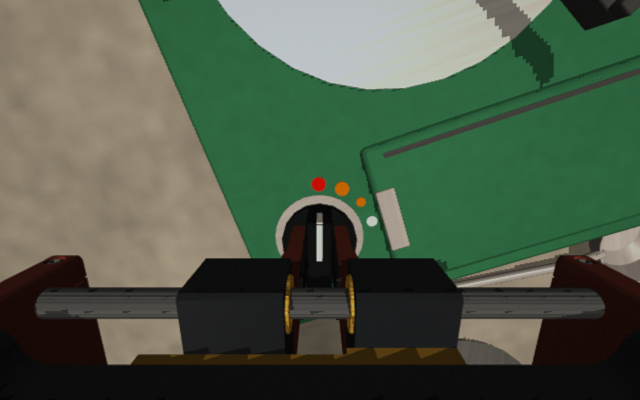

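The wrist view shows the white pointer line at column ~320, directly under the red dot at (319,184). The jaw yaw gives 1.248 rad. I'll nudge a touch further so it sits safely at ignition, just short of the end stop.

```bash
python3 -m jog '[[0,[0,0,-0.02],[0,-0.015,0]],[0,[0,0,-0.03],[0,-0.027,0]],[0,[0,0,-0.03],[0,-0.027,0]],[0,[0,0,-0.03],[0,-0.027,0]],[0,[0,0,-0.03],[0,-0.027,0]]]'
python3 - <<'E'
from h import *
state()
from workcell import ctrl
im=ctrl.get_image("wrist");crop(im,220,150,420,290,4,"pics/s11.png")
im=ctrl.get_image("scene");crop(im,240,100,480,280,3.3,"pics/s12.png")
P=pts(im)
E
```

```text
t: 10.7
ee_pos: [497.4, -29.4, 101.9]
orientation: [-1.106, 1.356, -1.355]
ft_force: [-1.4, 6.5, 4.8]
width: 13.9
t 10.7 stove xy -98.5 -117.7 z 101.9 jaw -17.1 down -1.0 F [-1.4  6.5  4.8] Mo [ 1.14  0.24 -0.34] w 13.9 q [-0.08  0.43  1.99  0.    0.73  0.12]
```

View pics/s11.png

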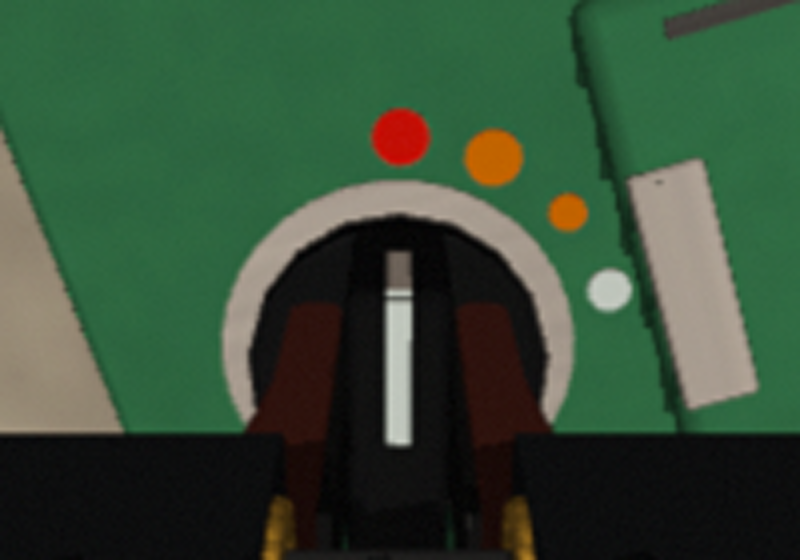

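View pics/s12.png

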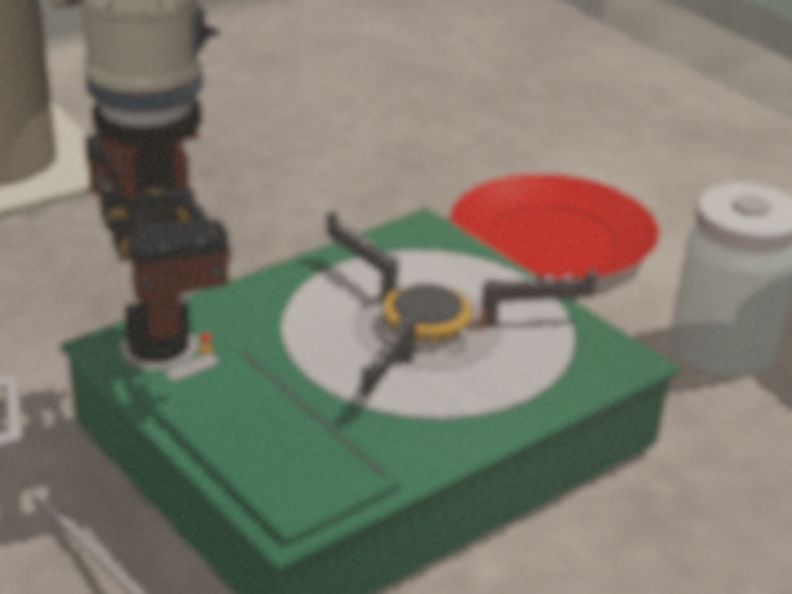

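The pointer is on the red dot at (400,137) in the crop, and the support is still out. The jaw yaw gives about 1.272 rad, and the spring moment of 0.34 N m lies between the ignition and end-stop values. I'll hold briefly, recheck and hand in.

```bash
python3 -m jog '[[0,[0,0,0],[0,0,0]],[0,[0,0,0],[0,0,0]],[0,[0,0,0],[0,0,0]],[0,[0,0,0],[0,0,0]],[0,[0,0,0],[0,0,0]],[0,[0,0,0],[0,0,0]],[0,[0,0,0],[0,0,0]],[0,[0,0,0],[0,0,0]]]'
python3 -c "
from h import *
state()
from workcell import ctrl
print(ctrl.close_job())"
```

```text
t: 11.6
ee_pos: [497.4, -29.4, 101.9]
orientation: [-1.106, 1.356, -1.355]
ft_force: [-0.8, 6.0, 5.6]
width: 14.1
t 11.6 stove xy -98.5 -117.7 z 101.9 jaw -17.1 down -1.0 F [-0.8  6.   5.6] Mo [ 1.07  0.25 -0.25] w 14.1 q [-0.08  0.43  1.99  0.    0.73  0.12]
the job is handed in; nothing more can be done
None
```

I swung the folded support arm out to its stop, then turned the dial counter-clockwise to ignition. I handed the job in at about 11.6 s with the gripper still holding it there.

- **Support:** I pushed until it met a firm stop at about 22 N. After I let go, it lay on the 1.571 rad marks in the wrist and side views. A scene view taken with the dial at ignition shows it still out.
- **Dial:** The white pointer lines up with the red dot in the wrist picture. The gripper's yaw puts the dial at about 1.27 rad, and it did not move over the last 0.8 s of holding. The twist moment read 0.34 and then 0.25 N m, about what the spring should give at ignition.
- **Other things:** I kept the arm clear of the plate, jar, ladle and pot, but did not measure their positions again at the end.
- **Small disagreement:** The grip sat about 2–4 mm off my camera estimate of the dial axis. That left a steady side force of about 6 N (23 N for a moment while the fingers closed), which I left as it was.

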